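# Make up two board kits at the assembly bench

### The arm

A 6-joint arm with a two-finger parallel gripper is mounted at the origin on the work surface. World frame = base frame: x ahead of the robot, y to its left, z up, the work surface at z = 0. Lengths are in m, angles in rad, forces in N, time in s.
With the tool pointing down it reaches from about 0.275 to 0.725 m from the base axis. Payload 5.6 kg.
Tool frame: the origin (TCP) lies on the centre line of the jaws, within the pads' length; the fingertips stand ctrl.tip_extent ahead of it and the grasp point (between the pads) is the TCP (ctrl.tip_extent is the distance from the TCP to the fingertips, in m); z points along the fingers, y is the line along which they close (so a half turn about z gives the same grasp; the last joint's range is limited). The gripper opens to 85 mm and grips with 20 to 120 N. Pads are 22 mm wide; open, the fingers measure 114 mm over their backs; the gripper's body (76 mm by 85 mm) begins 54 mm behind the grasp point. The pads swing forward as they close: fully open they stand 13 mm farther back than shut.
Start: joints at [1.611, 0.255, 0.108, 0, -1.424, -0.285], TCP at [0.133, 0.534, 0.25] pointing down, gripper open.
Joint ranges: [-2.95, 2.95], [-1.21, 1.97], [-1.09, 1.5], [-2.87, 1.71], [-2.94, -0.07], [-3.05, 3.05]. Speed limits (rad/s): [2.57, 2.57, 3.14, 3.14, 3.14, 3.14].

### API

Orientations are given as a unit quaternion [w, x, y, z].
In Python, from workcell import ctrl gives the robot as it stands.
- The arm moves only by the tool play_rows, never from a script. Its argument "targets" is a list that holds one entry, the list of rows, each a list of 7 numbers: the finger opening in mm, from 0 to 85.4, then the shift along the tool's x, y, z in a scale on which 1.0 is 1000 mm, then the turn, a rotation vector about the tool's x, y, z in parts of the range, where 1.0 means pi rad. In form: [[[claw, x, y, z, ax, ay, az], ...]]. A call has 1 to 8 rows; each row is the pose to reach, as a shift and turn from the pose commanded when the call began, along the tool's axes at that moment; what a row does not reach only later rows make up. A row lasts 1/8 s, in which the tool goes at most 62.5 mm and 10.7 degrees, less where a joint would pass 70% of its speed; a pose out of reach is approached as far as the arm can. Shift and turn numbers lie between -1 and 1, and a call with a number outside is refused. A call with a gripper value outside its range is refused whole. The fingers move at their own pace and stop on an object; "grip_force" is the grip in N (left out, the last holds). Time passes only in rows, so rows that repeat a pose let the fingers close. It gives the time, the measured TCP pose, the force, the opening and the grip force at its end, in the units of the state.
- ctrl.read_state(): the state, without advancing time (a new reading comes with each control period).
- ctrl.snapshot(name): name is "scene" or "top" or "wrist"; returns the picture (480x640x3 uint8, blue, green, red); there is no depth.
- ctrl.camera_model(name): a dict with "fovy" (degrees; the focal length in pixels is half the picture's height over the tangent of half this angle, whatever the lens; pixels are square), "cx", "cy" (the principal point, pixels), "T" (4x4, takes a point from camera to world coordinates). Camera axes: x right, y up, looking along -z (the intrinsics and any distortion apply to the point x, -y, -z); pixel columns grow to the right and rows downward; lengths in m; the calibration is good to about 2 mm. A picture is of the moment at which its call begins: read the wrist's pose just before it. camera_model takes no time and is no camera call; for the wrist camera it gives the pose at the moment of the call.
- ctrl.sign_off(): hands the job in; it is judged then, once.
The state is a dict: "time_s": time; "joint_positions": joint angles; "qd": joint speeds; "effort": joint torques, N m; "tcp_pos": TCP position; "ee_rot": TCP orientation; "wrist_force": force on the tool from outside, world axes, zero at the start; "ft_torque": the same for the moment, N m; "finger_gap": finger opening in m; "finger_force": force on a finger pad.
Only numpy, scipy, OpenCV 4.12 (cv2) and the standard library are available. Lean on these libraries where they do the work, as an engineer would, in place of code of your own. Each camera call takes 0.05 s, during which the arm holds its last target. There are 200 camera calls.

### The job

Make up the two kits for hand assembly from the parts in the cream stock tray. The kit tray with the broad, nearly square circuit board gets the transformer, the large capacitor and the heat sink; the kit tray with the long narrow board gets the relay and the small capacitor. Set each part down without dropping it, upright on its pins in a compartment of its own, and leave the terminal block and the ring choke where they are in the stock.

Things in the scene. Friction and masses are not known exactly. Their poses are not given: they have to be found in the camera images.
- kit_square: Low grey tray, fixed, 237 (x) x 175 (y) mm; floor 3, rim 14, dividers 10 mm high. Origin: centre of underside, z up. Its +y half holds a bare green circuit board: the broad, nearly square one, 100 x 80 mm. Its -y half has three empty compartments, each 75 (x) x 79 (y) mm, centred at x = -78, 0, 78 and y = -45.5 mm in the tray's frame.
- kit_strip: Low grey tray, fixed, 237 (x) x 175 (y) mm; floor 3, rim 14, dividers 10 mm high. Origin: centre of underside, z up. Its +y half holds a bare green circuit board: the long narrow one, 190 x 40 mm, along x. Its -y half has three empty compartments, each 75 (x) x 79 (y) mm, centred at x = -78, 0, 78 and y = -45.5 mm in the tray's frame.
- transformer: Board-mount transformer: laminated steel core, copper windings in a white bobbin, 42 (x) x 35 (y) x 36 (z) mm, about 0.16 kg; grips like a solid block. Starts upright on the 3 mm floor of the cream stock tray (260 mm square, rim 10 mm high, fixed), 70 mm or more from its neighbours, centre to centre. Origin: centre of its underside (pin tips); z up.
- capacitor_large: The larger of the two can capacitors: upright black cylinder with bright flat top, diameter 35 mm, height 50 mm, about 60 g. Starts upright on the 3 mm floor of the cream stock tray (260 mm square, rim 10 mm high, fixed), 70 mm or more from its neighbours, centre to centre. Origin: centre of its underside (pin tips); z up.
- heat_sink: Bare aluminium finned heat sink, upright fins to both sides, 42 (x) x 25 (y) x 38 (z) mm, about 50 g; grips like a solid block. Starts upright on the 3 mm floor of the cream stock tray (260 mm square, rim 10 mm high, fixed), 70 mm or more from its neighbours, centre to centre. Origin: centre of its underside (pin tips); z up.
- relay: Plain black box-shaped relay, 29 (x) x 15 (y) x 26 (z) mm, about 20 g. Starts upright on the 3 mm floor of the cream stock tray (260 mm square, rim 10 mm high, fixed), 70 mm or more from its neighbours, centre to centre. Origin: centre of its underside (pin tips); z up.
- capacitor_small: The smaller of the two can capacitors: upright black cylinder with bright flat top, diameter 22 mm, height 34 mm, about 20 g. Starts upright on the 3 mm floor of the cream stock tray (260 mm square, rim 10 mm high, fixed), 70 mm or more from its neighbours, centre to centre. Origin: centre of its underside (pin tips); z up.
- terminal_block: Three-way green terminal block with three screw heads on top, 36 (x) x 14 (y) x 18 (z) mm; in neither kit, stays in the stock. Starts upright on the 3 mm floor of the cream stock tray (260 mm square, rim 10 mm high, fixed), 70 mm or more from its neighbours, centre to centre. Origin: centre of its underside (pin tips); z up.
- ring_choke: Ring choke lying flat: ring core wound with copper wire, diameter 36 mm, height 16 mm; in neither kit, stays in the stock. Starts upright on the 3 mm floor of the cream stock tray (260 mm square, rim 10 mm high, fixed), 70 mm or more from its neighbours, centre to centre. Origin: centre of its underside (pin tips); z up.

How it is judged:
By the outcome, as a careful person would: the job done as asked, in the order asked, and still so for the second after the job is handed in, with the robot touching nothing.
It also fails if it takes over 109 s, if anything falls off the work surface, if the arm or the gripper's body presses on something with over 40 N, if the wrist force passes 120 N, or if a joint passes its speed limit or range.

## Working session

There is one attempt and no reset: what is moved stays moved. The work goes in short steps, Python scripts to look and compute and a tool call to move; the robot and the scene stay as the last step left them, time stands still between calls to the robot, and variables do not carry over. Pictures are saved under pics/ and viewed, at most 14 in all, crops included, and the job is handed in when it is done.

Besides the shell and the picture viewer there is one more tool, called as name([rows], argument=value, ...), one row to a line, values as JSON. play_rows: Moves the arm, as the interface text tells. Its arguments: {"type":"object","properties":{"targets":{"type":"array","items":{"type":"array","items":{"type":"array","items":{"type":"number"}}}},"grip_force":{"type":"number"}},"required":["targets"]}

```bash
ls; mkdir -p pics; python3 - <<'E'
from workcell import ctrl
import cv2
print(ctrl.read_state(), ctrl.tip_extent)
for n in("top","scene"):
    cv2.imwrite(f"pics/{n}0.png",ctrl.snapshot(n)); m=ctrl.camera_model(n); print(n,m)
print(ctrl.camera_model("wrist"))
E
```

```text
pics
{'time_s': 0.0, 'joint_positions': array([ 1.61057911e+00,  2.55731017e-01,  1.06992582e-01, -4.83211207e-04,
       -1.42384821e+00, -2.84624254e-01]), 'qd': array([-9.18797665e-04,  7.42763606e-04,  1.01246548e-03, -4.82787894e-05,
       -1.17188853e-03,  8.05952729e-04]), 'effort': array([ 2.62284839e-04, -3.86628699e+01,  2.37940156e+01,  5.36492631e+00,
       -6.11844487e-03,  4.15246078e-06]), 'tcp_pos': array([0.13313558, 0.53317884, 0.24939814]), 'ee_rot': array([ 9.21998677e-04,  9.92511163e-01, -1.22150455e-01, -9.12714819e-05]), 'wrist_force': array([ 0.19035252,  0.07967451, -0.08927779]), 'ft_torque': array([-0.03986737,  0.04328707, -0.03411355]), 'finger_force': 0.0, 'finger_gap': 0.08546470315982753} 0.019
top {'fovy': 47.9802612516529, 'cx': 311.849319838207, 'cy': 232.3665728969733, 'T': array([[ 0.0258449 ,  0.98146318, -0.18990013,  0.40271813],
       [-0.99955381,  0.02252593, -0.01961556, -0.01246566],
       [-0.01497427,  0.19032236,  0.98160744,  0.94983306],
       [ 0.        ,  0.        ,  0.        ,  1.        ]])}
scene {'fovy': 43.1244957286398, 'cx': 304.50194342180185, 'cy': 248.61733244529748, 'T': array([[ 0.3782416 , -0.51514522,  0.76912853,  1.32296928],
       [ 0.92562174,  0.19919687, -0.3217841 , -0.33020252],
       [ 0.01255754,  0.83363422,  0.55217416,  0.59414083],
       [ 0.        ,  0.        ,  0.        ,  1.        ]])}
{'fovy': 70.32501058533009, 'cx': 318.33805758132956, 'cy': 239.50595209556386, 'T': array([[-0.24145418,  0.93490455,  0.26010261,  0.20031263],
       [-0.97041104, -0.23303785, -0.06321219,  0.51690822],
       [ 0.00151639, -0.26766929,  0.96350965,  0.37259633],
       [ 0.        ,  0.        ,  0.        ,  1.        ]])}
```

View pics/top0.png

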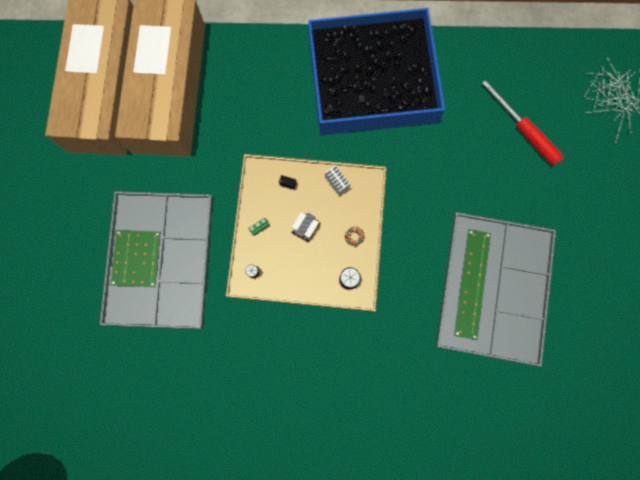

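```bash
cat > h.py <<'E'
import numpy as np, cv2
from scipy.spatial.transform import Rotation as R
def cast(m,uv,z):
    f=240/np.tan(np.radians(m["fovy"]/2)); T=np.asarray(m["T"]); uv=np.atleast_2d(np.asarray(uv,float))
    d=np.c_[(uv[:,0]-m["cx"])/f,-(uv[:,1]-m["cy"])/f,-np.ones(len(uv))]@T[:3,:3].T
    return (T[:3,3]+d*((z-T[2,3])/d[:,2])[:,None])[:,:2]
def project(m,P):
    f=240/np.tan(np.radians(m["fovy"]/2)); T=np.asarray(m["T"]); c=(np.atleast_2d(P)-T[:3,3])@T[:3,:3]
    return np.c_[m["cx"]+f*c[:,0]/-c[:,2], m["cy"]-f*c[:,1]/-c[:,2]]
def quat(q): return R.from_quat(np.r_[q[1:],q[0]])
def shift(s,p): # world point -> mm shift in tool axes
    return quat(s["ee_rot"]).inv().apply(np.asarray(p)-s["tcp_pos"])*1000
E
python3 - <<'E'
from h import *
from workcell import ctrl
m=ctrl.camera_model("top"); im=cv2.imread("pics/top0.png"); hsv=cv2.cvtColor(im,cv2.COLOR_BGR2HSV)
def big(mask,x0,x1,y0,y1):
    k=np.zeros_like(mask);k[y0:y1,x0:x1]=mask[y0:y1,x0:x1]
    cs=cv2.findContours(k,0,2)[0]; return max(cs,key=cv2.contourArea)
grey=((hsv[...,1]<50)&(hsv[...,2]>60)).astype(np.uint8)
for n,b in(("sq",(80,225,180,340)),("st",(420,570,200,375))):
    c=big(grey,*b)[:,0]; w=cast(m,c,.014).astype(np.float32)
    r=cv2.minAreaRect(w*1000); print(n,r); print(cv2.boxPoints(r).round(0).tolist())
cream=cv2.inRange(hsv,(8,40,120),(32,200,255)); c=big(cream,220,395,150,315)[:,0]
r=cv2.minAreaRect((cast(m,c,.010)*1000).astype(np.float32)); print("stock",r, cv2.boxPoints(r).round(0).tolist())
for n,p,z in(("trafo",(306,227),.039),("capL",(350,278),.053),("sink",(338,180),.041),("relay",(288,182),.029),("capS",(253,271),.037)): print(n,cast(m,p,z).round(3))
cv2.imwrite("pics/crop1.png",cv2.resize(im[150:315,220:395],None,fx=3.4,fy=3.4,interpolation=cv2.INTER_CUBIC))
E
```

```text
sq ((531.4061279296875, 277.4917907714844), (176.7356414794922, 236.56072998046875), 89.30438995361328)
[[412.0, 191.0], [649.0, 188.0], [651.0, 364.0], [414.0, 367.0]]
st ((495.1937255859375, -314.98626708984375), (176.76632690429688, 236.5288543701172), 80.86345672607422)
[[364.0, -383.0], [598.0, -421.0], [626.0, -247.0], [392.0, -209.0]]
stock ((588.778564453125, 14.186370849609375), (260.2766418457031, 261.26171875), 85.88245391845703) [[449.0, -106.0], [710.0, -125.0], [728.0, 135.0], [468.0, 153.0]]
trafo [[0.588 0.016]]
capL [[ 0.5  -0.06]]
sink [[ 0.673 -0.038]]
relay [[0.671 0.051]]
capS [[0.51  0.104]]
```

View pics/crop1.png

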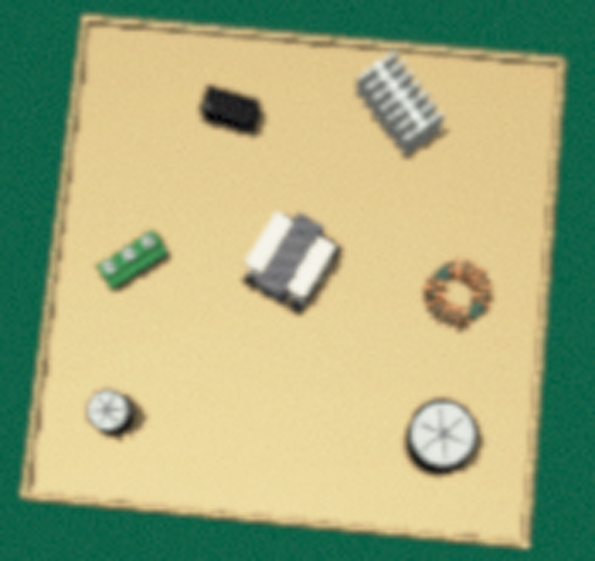

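View pics/scene0.png

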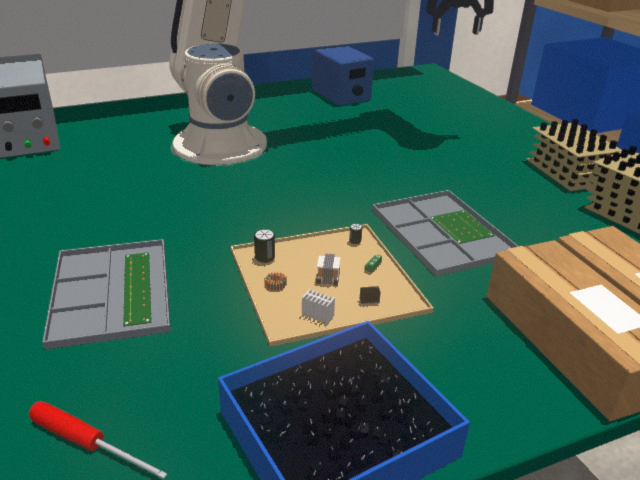

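The top view shows the square kit at left (world +y), the strip kit at right, and the stock tray in the middle, with its parts at about the pixels I cast. Next I'll go above the stock for a closer look.

The rows are not in the units I measure in: shifts go in shares of 1000 mm and turns go in shares of pi rad. I convert before sending: 567 mm is 0.567, 392 mm is 0.392.

play_rows([
  [[85,0.567,0.392,0,0,0,0],[85,0.567,0.392,0,0,0,0],[85,0.567,0.392,0,0,0,0],[85,0.567,0.392,0,0,0,0],[85,0.567,0.392,0,0,0,0],[85,0.567,0.392,0,0,0,0],[85,0.567,0.392,0,0,0,0],[85,0.567,0.392,0,0,0,0]],
], grip_force=40)

```text
time_s: 1.1
tcp_pos: [0.4642, 0.1563, 0.2501]
ee_rot: [-0.0, 0.993, -0.122, -0.0]
wrist_force: [0.7, 1.9, 0.4]
finger_gap: 0.085
finger_force: 0.0
```

Converted, 154 mm is 0.154, 107 mm is 0.107.

play_rows([
  [[85,0.154,0.107,0,0,0,0],[85,0.154,0.107,0,0,0,0],[85,0.154,0.107,0,0,0,0],[85,0.154,0.107,0,0,0,0],[85,0.154,0.107,0,0,0,0]],
])

```text
time_s: 1.72
tcp_pos: [0.5866, 0.0168, 0.2496]
ee_rot: [0.0, 0.992, -0.123, -0.001]
wrist_force: [0.6, -0.3, 0.4]
finger_gap: 0.0851
finger_force: 0.0
```

```bash
python3 - <<'E'
from h import *
from workcell import ctrl
import pickle
s=ctrl.read_state(); m=ctrl.camera_model("wrist"); im=ctrl.snapshot("wrist")
cv2.imwrite("pics/w1.png",im); pickle.dump(m,open("w1.pkl","wb")); print(s["tcp_pos"],s["qd"].round(4))
mt=ctrl.camera_model("top"); t=cv2.imread("pics/top0.png")
for n,p,z in(("trafo",(306,227),.039),("capL",(350,278),.053),("sink",(338,180),.041),("relay",(288,182),.029),("capS",(253,271),.037)): print(n,project(m,np.r_[cast(mt,p,z)[0],z]).round())
E
```

```text
[0.58655715 0.01684913 0.24961508] [ 0.0298 -0.0238 -0.004   0.0035  0.0011  0.0006]
trafo [[319. 215.]]
capL [[413. 283.]]
sink [[353. 113.]]
relay [[264. 140.]]
capS [[257. 303.]]
```

View pics/w1.png

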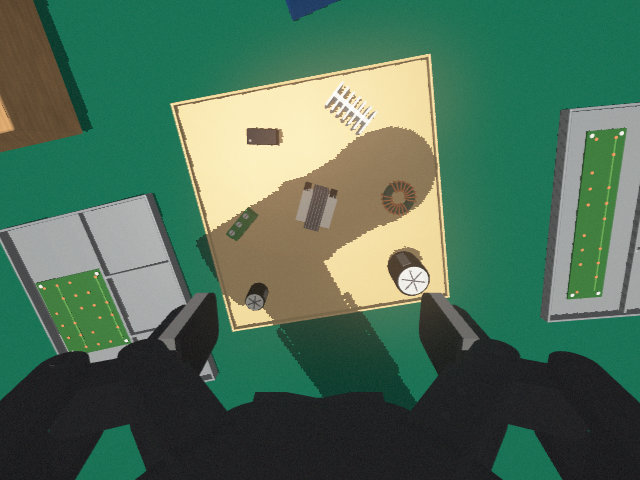

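```bash
python3 - <<'E'
import cv2,numpy as np
im=cv2.imread("pics/w1.png")
a=[cv2.resize(im[y:y+70,x:x+70],(390,390),interpolation=cv2.INTER_CUBIC) for x,y in((282,170),(316,72),(230,102))]
a=[cv2.convertScaleAbs(i,alpha=f) for i,f in zip(a,(1.3,.8,1.2))]
v=np.vstack([np.hstack(a[:2]),]);cv2.imwrite("pics/crop2.png",v)
E
```

```text
(no output)
```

View pics/crop2.png

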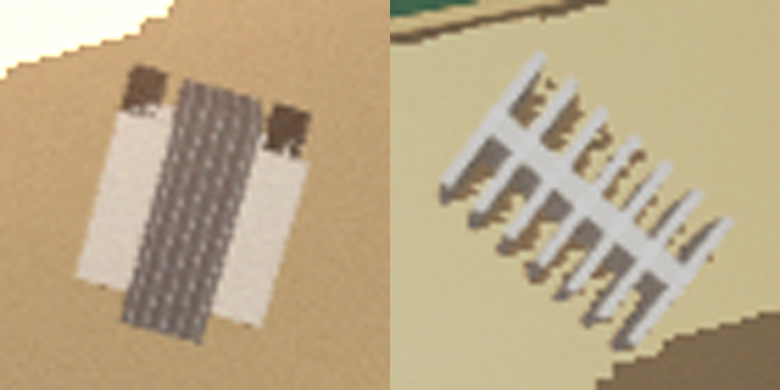

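```bash
cat > meas.py <<'E'
from h import *
import pickle
m=pickle.load(open("w1.pkl","rb")); k=70/390
T=lambda P,o:[(o[0]+x*k,o[1]+y*k) for x,y in P]
a=cast(m,T([(183,80),(262,103),(205,343),(122,320)],(282,170)),.039)*1000
b=cast(m,T([(78,275),(262,325),(307,155),(120,110)],(282,170)),.038)*1000
ang=lambda v:np.degrees(np.arctan2(v[1],v[0])).round(1)
print("trafo core",a.mean(0).round(1),ang(a[0]-a[3]),ang(a[1]-a[2]),"bob",b.mean(0).round(1),[np.linalg.norm(a[0]-a[3]).round(1),np.linalg.norm(b[0]-b[1]).round(1)],ang(b[1]-b[0]))
s=cast(m,T([(500-390,120),(680-390,270)],(316,72)),.041)*1000
f=cast(m,T([(538-390,58),(443-390,185),(730-390,220),(625-390,340)],(316,72)),.041)*1000
print("sink",s.mean(0).round(1),f.mean(0).round(1),ang(s[1]-s[0]),ang(f[2]-f[0]),ang(f[0]-f[1]),np.linalg.norm(f[2]-f[0]),np.linalg.norm(f[1]-f[0]))
im=cv2.imread("pics/w1.png"); g=im[...,2]
def rect(x0,x1,y0,y1,th,z):
    c=cv2.findContours((g[y0:y1,x0:x1]<th).astype(np.uint8),0,2)[0]; c=max(c,key=cv2.contourArea)[:,0]+[x0,y0]
    return cv2.minAreaRect((cast(m,c,z)*1000).astype(np.float32))
print("relay wrist",rect(238,292,118,155,110,.029))
mt=__import__("workcell").ctrl.camera_model("top"); m2=m; m=mt; im=cv2.imread("pics/top0.png"); g=im[...,2]
print("relay top",rect(272,305,170,195,100,.029))
hsv=cv2.cvtColor(im,cv2.COLOR_BGR2HSV); wh=((hsv[...,1]<45)&(hsv[...,2]>120)).astype(np.uint8)
def cap(mm,wh,x0,x1,y0,y1,z):
    c=cv2.findContours(wh[y0:y1,x0:x1],0,2)[0]; c=max(c,key=cv2.contourArea)[:,0]+[x0,y0]
    return [np.round(q,1) for q in cv2.minEnclosingCircle((cast(mm,c,z)*1000).astype(np.float32))]
print("capL",cap(mt,wh,330,370,260,300,.053),"capS",cap(mt,wh,240,268,260,285,.037))
im=cv2.imread("pics/w1.png"); hsv=cv2.cvtColor(im,cv2.COLOR_BGR2HSV); wh=((hsv[...,1]<60)&(hsv[...,2]>95)).astype(np.uint8)
print("capL",cap(m2,wh,390,435,255,300,.053),"capS",cap(m2,wh,240,272,285,315,.037))
E
python3 meas.py
```

```text
trafo core [595.   16.8] -28.5 -27.0 bob [594.2  17.1] [np.float64(44.5), np.float64(34.5)] -119.6
sink [678.1 -37.5] [677.4 -36.3] -141.4 -141.4 -52.5 40.26816402652793 24.37407807585044
relay wrist ((674.0679931640625, 50.77049255371094), (30.041748046875, 14.632075309753418), 73.50470733642578)
relay top ((670.2990112304688, 51.002811431884766), (31.0313663482666, 17.824756622314453), 74.83126068115234)
capL [array([502.2, -59.6]), np.float64(16.2)] capS [array([511.1, 107.3]), np.float64(10.0)]
capL [array([502.6, -59.9]), np.float64(15.8)] capS [array([512.4, 107.2]), np.float64(9.5)]
```

```bash
cat > plan.py <<'E'
from h import *
from workcell import ctrl
import sys
pose=ctrl.read_state()
q=quat(pose["ee_rot"]).as_matrix()[:,0]; th=np.degrees(np.arctan2(q[1],q[0])); p=pose["tcp_pos"][:2]*1000
print(p.round(1),th.round(2))
plan=[("trafo",(592,17),(452.8,232.9),-28),("capL",(502.4,-59.8),(530.8,232),-28),("sink",(676,-37),(608.8,231),-141.5),("relay",(672,51),(488,-360),-106),("capS",(511.8,107),(411,-347.5),-106)]
def tool(v,t):
    t=np.radians(t); v=np.asarray(v); return np.array([v@[np.cos(t),np.sin(t)],v@[np.sin(t),-np.cos(t)]]).round(0)
for n,a,b,t in plan[int(sys.argv[1]) if len(sys.argv)>1 else 0:]:
    print(n,"approach",tool(np.subtract(a,p),th),"az",np.radians(th-t).round(3),"carry",tool(np.subtract(b,a),t)); p,th=b,t
E
python3 plan.py
```

```text
[586.4  17.5] -14.0
trafo approach [ 6. -1.] az 0.244 carry [-224. -125.]
capL approach [181. 235.] az 0.0 carry [-112. -271.]
sink approach [254. 169.] az 1.981 carry [-114.  252.]
relay approach [  63. -180.] az -0.62 carry [446.  64.]
capS approach [-455.  106.] az 0.0 carry [465. -28.]
```

Converted, 218 mm is 0.218, 180 mm is 0.18, 0.244 rad is 0.0777.

play_rows([
  [[65,0.006,-0.001,0.04,0,0,0.0414],[65,0.006,-0.001,0.09,0,0,0.0777],[65,0.006,-0.001,0.14,0,0,0.0777],[65,0.006,-0.001,0.18,0,0,0.0777],[65,0.006,-0.001,0.205,0,0,0.0777],[65,0.006,-0.001,0.218,0,0,0.0777],[65,0.006,-0.001,0.218,0,0,0.0777],[65,0.006,-0.001,0.218,0,0,0.0777]],
])

```text
time_s: 2.78
tcp_pos: [0.5938, 0.017, 0.0338]
ee_rot: [-0.001, 0.97, -0.242, 0.001]
wrist_force: [-0.2, -0.8, 0.3]
finger_gap: 0.0648
finger_force: 0.0
```

play_rows([
  [[30,0,0,0,0,0,0],[30,0,0,0,0,0,0],[30,0,0,0,0,0,0],[30,0,0,0,0,0,0],[30,0,0,0,0,0,0],[30,0,0,0,0,0,0]],
])

```text
time_s: 3.52
tcp_pos: [0.5936, 0.0166, 0.0334]
ee_rot: [-0.0, 0.97, -0.242, 0.001]
wrist_force: [-1.5, 0.5, 5.9]
finger_gap: 0.0343
finger_force: 41.3
```

Converted, -225 mm is -0.225, -125 mm is -0.125.

play_rows([
  [[30,0,0,-0.03,0,0,0],[30,0,0,-0.08,0,0,0],[30,-0.01,-0.006,-0.11,0,0,0],[30,-0.05,-0.028,-0.11,0,0,0],[30,-0.1,-0.056,-0.11,0,0,0],[30,-0.15,-0.084,-0.11,0,0,0],[30,-0.195,-0.109,-0.11,0,0,0],[30,-0.225,-0.125,-0.11,0,0,0]],
])

```text
time_s: 4.53
tcp_pos: [0.4512, 0.2339, 0.1418]
ee_rot: [0.0, 0.97, -0.241, -0.0]
wrist_force: [0.4, 0.9, -2.5]
finger_gap: 0.0341
finger_force: 40.4
```

Converted, 107 mm is 0.107, 104 mm is 0.104.

play_rows([
  [[30,0,0,0,0,0,0],[30,0,0,0.03,0,0,0],[30,0,0,0.07,0,0,0],[30,0,0,0.095,0,0,0],[30,0,0,0.104,0,0,0],[30,0,0,0.107,0,0,0],[30,0,0,0.107,0,0,0]],
])

```text
time_s: 5.4
tcp_pos: [0.4536, 0.2327, 0.0361]
ee_rot: [-0.001, 0.97, -0.242, 0.0]
wrist_force: [0.2, -0.3, -2.0]
finger_gap: 0.0344
finger_force: 40.4
```

Converted, 2.5 mm is 0.0025, 2 mm is 0.002.

play_rows([
  [[30,0,0,0.001,0,0,0],[30,0,0,0.002,0,0,0],[30,0,0,0.0025,0,0,0],[30,0,0,0.0025,0,0,0]],
])

```text
time_s: 5.9
tcp_pos: [0.4531, 0.2327, 0.0334]
ee_rot: [-0.0, 0.97, -0.242, 0.0]
wrist_force: [-1.7, -0.3, 5.3]
finger_gap: 0.0341
finger_force: 41.1
```

Converted, -110 mm is -0.11, 84 mm is 0.084.

play_rows([
  [[40,0,0,0,0,0,0],[46,0,0,0,0,0,0],[46,0,0,0,0,0,0],[46,0,0,-0.01,0,0,0],[46,0,0,-0.05,0,0,0],[60,0,0,-0.11,0,0,0],[60,0.03,0.038,-0.11,0,0,0],[60,0.065,0.084,-0.11,0,0,0]],
])

```text
time_s: 6.9
tcp_pos: [0.4715, 0.1275, 0.1444]
ee_rot: [-0.001, 0.971, -0.241, 0.001]
wrist_force: [0.8, -0.1, -0.8]
finger_gap: 0.0598
finger_force: 0.0
```

Converted, 151 mm is 0.151, 138 mm is 0.138.

play_rows([
  [[60,0.038,0.049,0,0,0,0],[60,0.075,0.098,0,0,0,0],[60,0.105,0.138,0,0,0,0],[60,0.116,0.151,0,0,0,0],[60,0.116,0.151,0,0,0,0],[60,0.116,0.151,0.02,0,0,0],[60,0.116,0.151,0.02,0,0,0],[60,0.116,0.151,0.02,0,0,0]],
])

```text
time_s: 7.9
tcp_pos: [0.5028, -0.0593, 0.1235]
ee_rot: [-0.0, 0.97, -0.241, 0.0]
wrist_force: [0.7, -0.6, 0.3]
finger_gap: 0.0599
finger_force: 0.0
```

Converted, 87 mm is 0.087, 75 mm is 0.075.

play_rows([
  [[60,0,0,0.04,0,0,0],[60,0,0,0.075,0,0,0],[60,0,0,0.087,0,0,0],[60,0,0,0.087,0,0,0],[45,0,0,0.087,0,0,0],[30,0,0,0.087,0,0,0],[30,0,0,0.087,0,0,0],[30,0,0,0.087,0,0,0]],
])

```text
time_s: 8.9
tcp_pos: [0.5036, -0.0599, 0.0374]
ee_rot: [-0.0, 0.97, -0.242, 0.002]
wrist_force: [-1.3, 0.4, 5.9]
finger_gap: 0.0339
finger_force: 39.8
```

play_rows([
  [[30,0,0,0,0,0,0],[30,0,0,0,0,0,0],[30,0,0,0,0,0,0],[30,0,0,0,0,0,0]],
])

```text
time_s: 9.4
tcp_pos: [0.5037, -0.0599, 0.0374]
ee_rot: [-0.0, 0.97, -0.242, 0.002]
wrist_force: [-1.3, 0.8, 6.7]
finger_gap: 0.0341
finger_force: 39.8
```

Converted, -258 mm is -0.258, -113 mm is -0.113.

play_rows([
  [[30,0,0,-0.03,0,0,0],[30,0,0,-0.08,0,0,0],[30,-0.006,-0.015,-0.11,0,0,0],[30,-0.025,-0.06,-0.11,0,0,0],[30,-0.047,-0.113,-0.11,0,0,0],[30,-0.069,-0.167,-0.11,0,0,0],[30,-0.091,-0.22,-0.11,0,0,0],[30,-0.107,-0.258,-0.11,0,0,0]],
])

```text
time_s: 10.4
tcp_pos: [0.5289, 0.2204, 0.146]
ee_rot: [-0.0, 0.97, -0.241, 0.0]
wrist_force: [1.3, 0.4, -0.6]
finger_gap: 0.0337
finger_force: 40.0
```

Converted, 106 mm is 0.106, 104 mm is 0.104.

play_rows([
  [[30,-0.006,-0.013,0,0,0,0],[30,-0.006,-0.013,0,0,0,0],[30,-0.006,-0.013,0.03,0,0,0],[30,-0.006,-0.013,0.07,0,0,0],[30,-0.006,-0.013,0.095,0,0,0],[30,-0.006,-0.013,0.104,0,0,0],[30,-0.006,-0.013,0.106,0,0,0],[30,-0.006,-0.013,0.106,0,0,0]],
])

```text
time_s: 11.4
tcp_pos: [0.5306, 0.2324, 0.041]
ee_rot: [-0.001, 0.97, -0.242, 0.001]
wrist_force: [0.5, -0.4, 0.0]
finger_gap: 0.0345
finger_force: 40.0
```

Converted, 3.5 mm is 0.0035, 3 mm is 0.003.

play_rows([
  [[30,0,0,0.001,0,0,0],[30,0,0,0.002,0,0,0],[30,0,0,0.003,0,0,0],[30,0,0,0.0035,0,0,0],[30,0,0,0.0035,0,0,0]],
])

```text
time_s: 12.02
tcp_pos: [0.53, 0.2325, 0.0374]
ee_rot: [-0.0, 0.97, -0.242, 0.0]
wrist_force: [-2.4, 0.4, 6.4]
finger_gap: 0.0341
finger_force: 40.6
```

Converted, -110 mm is -0.11, 70 mm is 0.07, 0.36 rad is 0.1146.

play_rows([
  [[40,0,0,0,0,0,0],[46,0,0,0,0,0,0],[46,0,0,0,0,0,0],[46,0,0,-0.01,0,0,0],[46,0,0,-0.05,0,0,0],[55,0,0,-0.11,0,0,0],[55,0.025,0.017,-0.11,0,0,0.0573],[55,0.07,0.047,-0.11,0,0,0.1146]],
])

```text
time_s: 13.02
tcp_pos: [0.5702, 0.1587, 0.1482]
ee_rot: [-0.001, 0.911, -0.413, 0.001]
wrist_force: [0.1, -0.3, -0.2]
finger_gap: 0.0548
finger_force: 0.0
```

```bash
python3 plan.py 2|head -2
```

```text
[570.2 158.7] -48.79
sink approach [217.  49.] az 1.618 carry [-114.  252.]
```

Converted, 217 mm is 0.217, 200 mm is 0.2, 1.44 rad is 0.4584.

play_rows([
  [[55,0.04,0.009,0,0,0,0.0573],[55,0.085,0.019,0,0,0,0.1146],[55,0.13,0.029,0,0,0,0.1719],[55,0.17,0.039,0,0,0,0.2292],[55,0.2,0.045,0,0,0,0.2865],[55,0.217,0.049,0,0,0,0.3438],[55,0.217,0.049,0,0,0,0.4011],[55,0.217,0.049,0,0,0,0.4584]],
])

```text
time_s: 14.02
tcp_pos: [0.6764, -0.0378, 0.1468]
ee_rot: [0.0, -0.411, 0.912, -0.0]
wrist_force: [-0.1, 0.5, -0.3]
finger_gap: 0.0545
finger_force: 0.0
```

```bash
python3 plan.py 2|head -2
```

```text
[676.4 -37.8] -131.52
sink approach [-0.  1.] az 0.174 carry [-114.  252.]
```

Converted, 115 mm is 0.115, 105 mm is 0.105, 0.174 rad is 0.0554.

play_rows([
  [[55,0,0,0,0,0,0.0554],[55,0,0,0.03,0,0,0.0554],[55,0,0,0.075,0,0,0.0554],[55,0,0,0.105,0,0,0.0554],[55,0,0,0.115,0,0,0.0554],[55,0,0,0.115,0,0,0.0554],[35,0,0,0.115,0,0,0.0554],[20,0,0,0.115,0,0,0.0554]],
])

```text
time_s: 15.02
tcp_pos: [0.6774, -0.0372, 0.0333]
ee_rot: [0.002, -0.333, 0.943, -0.001]
wrist_force: [-0.2, -0.2, 0.0]
finger_gap: 0.0242
finger_force: 39.7
```

play_rows([
  [[20,0,0,0,0,0,0],[20,0,0,0,0,0,0],[20,0,0,0,0,0,0],[20,0,0,0,0,0,0],[20,0,0,0,0,0,0]],
])

```text
time_s: 15.65
tcp_pos: [0.6774, -0.0372, 0.0332]
ee_rot: [0.001, -0.333, 0.943, -0.001]
wrist_force: [0.0, 0.5, 6.6]
finger_gap: 0.0244
finger_force: 40.5
```

Converted, 239 mm is 0.239, 204 mm is 0.204.

play_rows([
  [[20,0,0,-0.03,0,0,0],[20,0,0,-0.08,0,0,0],[20,-0.006,0.013,-0.11,0,0,0],[20,-0.026,0.057,-0.11,0,0,0],[20,-0.048,0.106,-0.11,0,0,0],[20,-0.07,0.155,-0.11,0,0,0],[20,-0.092,0.204,-0.11,0,0,0],[20,-0.108,0.239,-0.11,0,0,0]],
])

```text
time_s: 16.65
tcp_pos: [0.6092, 0.2187, 0.1412]
ee_rot: [-0.0, -0.333, 0.943, 0.0]
wrist_force: [1.0, 0.0, -1.1]
finger_gap: 0.0242
finger_force: 39.7
```

Converted, 106 mm is 0.106, 104 mm is 0.104.

play_rows([
  [[20,-0.005,0.013,0,0,0,0],[20,-0.005,0.013,0,0,0,0],[20,-0.005,0.013,0.03,0,0,0],[20,-0.005,0.013,0.07,0,0,0],[20,-0.005,0.013,0.095,0,0,0],[20,-0.005,0.013,0.104,0,0,0],[20,-0.005,0.013,0.106,0,0,0],[20,-0.005,0.013,0.106,0,0,0]],
])

```text
time_s: 17.65
tcp_pos: [0.6069, 0.2298, 0.0365]
ee_rot: [0.001, -0.333, 0.943, 0.0]
wrist_force: [0.6, 0.2, -0.0]
finger_gap: 0.0242
finger_force: 39.7
```

Converted, 3.2 mm is 0.0032, 2.7 mm is 0.0027.

play_rows([
  [[20,0,0,0.001,0,0,0],[20,0,0,0.002,0,0,0],[20,0,0,0.0027,0,0,0],[20,0,0,0.0032,0,0,0],[20,0,0,0.0032,0,0,0]],
])

```text
time_s: 18.27
tcp_pos: [0.6061, 0.2299, 0.0332]
ee_rot: [0.0, -0.333, 0.943, -0.0]
wrist_force: [-2.8, 0.6, 6.1]
finger_gap: 0.0243
finger_force: 40.6
```

Converted, -110 mm is -0.11, -75 mm is -0.075, -0.3 rad is -0.0955.

play_rows([
  [[30,0,0,0,0,0,0],[36,0,0,0,0,0,0],[36,0,0,0,0,0,0],[36,0,0,-0.01,0,0,0],[36,0,0,-0.05,0,0,0],[40,0,0,-0.11,0,0,0],[40,0.008,-0.025,-0.11,0,0,-0.0477],[40,0.025,-0.075,-0.11,0,0,-0.0955]],
])

```text
time_s: 19.27
tcp_pos: [0.6341, 0.1568, 0.144]
ee_rot: [0.002, -0.474, 0.881, 0.0]
wrist_force: [-0.1, -0.6, 0.5]
finger_gap: 0.0397
finger_force: 0.0
```

```bash
python3 plan.py 3|head -2
```

```text
[634.1 156.8] -123.45
relay approach [ 67. -90.] az -0.305 carry [446.  64.]
```

Converted, -90 mm is -0.09, -74 mm is -0.074, -0.305 rad is -0.0971.

play_rows([
  [[40,0.03,-0.04,0,0,0,-0.0477],[40,0.055,-0.074,0,0,0,-0.0971],[40,0.067,-0.09,0,0,0,-0.0971],[40,0.067,-0.09,0,0,0,-0.0971],[40,0.067,-0.09,0,0,0,-0.0971]],
])

```text
time_s: 19.9
tcp_pos: [0.6708, 0.0508, 0.1423]
ee_rot: [0.0, -0.599, 0.801, 0.0]
wrist_force: [0.1, 0.1, 0.4]
finger_gap: 0.0398
finger_force: 0.0
```

```bash
python3 - <<'E'
from h import *
from workcell import ctrl
import pickle
s=ctrl.read_state();m=ctrl.camera_model("wrist");im=ctrl.snapshot("wrist");cv2.imwrite("pics/w2.png",im);pickle.dump(m,open("w2.pkl","wb"))
print(s["tcp_pos"],project(m,[[.672,.051,.029]]))
E
```

```text
[0.67078063 0.050841   0.14229939] [[318.52517084 242.40106864]]
```

View pics/w2.png

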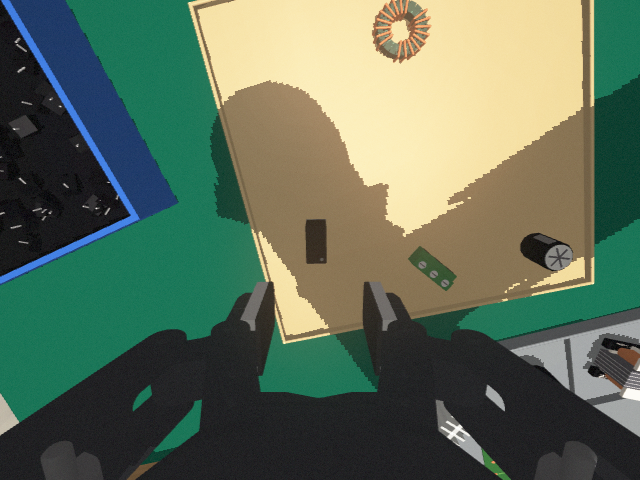

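The relay sits at about (316, 241), where I predicted, and its long axis lines up with the tool. Descending.

Converted, 115 mm is 0.115, 105 mm is 0.105.

play_rows([
  [[40,0,0,0.04,0,0,0],[40,0,0,0.08,0,0,0],[40,0,0,0.105,0,0,0],[40,0,0,0.115,0,0,0],[40,0,0,0.115,0,0,0],[25,0,0,0.115,0,0,0],[10,0,0,0.115,0,0,0],[10,0,0,0.115,0,0,0]],
], grip_force=30)

```text
time_s: 20.95
tcp_pos: [0.6719, 0.0502, 0.0287]
ee_rot: [0.001, -0.599, 0.801, -0.001]
wrist_force: [-0.4, 0.2, 5.9]
finger_gap: 0.0143
finger_force: 30.8
```

play_rows([
  [[10,0,0,0,0,0,0],[10,0,0,0,0,0,0],[10,0,0,0,0,0,0],[10,0,0,0,0,0,0]],
])

```text
time_s: 21.45
tcp_pos: [0.6719, 0.0501, 0.0287]
ee_rot: [0.001, -0.599, 0.801, -0.001]
wrist_force: [-0.2, 0.6, 6.2]
finger_gap: 0.0142
finger_force: 30.9
```

```bash
python3 plan.py 3|head -1
```

```text
[671.9  50.1] -106.43
```

play_rows([
  [[10,0,0,-0.03,0,0,0],[10,0,0,-0.08,0,0,0],[10,0.015,0.002,-0.11,0,0,0],[10,0.065,0.009,-0.11,0,0,0],[10,0.12,0.016,-0.11,0,0,0],[10,0.18,0.024,-0.11,0,0,0],[10,0.24,0.032,-0.11,0,0,0],[10,0.3,0.041,-0.11,0,0,0]],
])

```text
time_s: 22.45
tcp_pos: [0.5455, -0.2278, 0.1372]
ee_rot: [0.0, -0.599, 0.801, -0.0]
wrist_force: [1.5, -1.1, -0.6]
finger_gap: 0.0143
finger_force: 30.1
```

Converted, 145 mm is 0.145, 105 mm is 0.105.

play_rows([
  [[10,0.055,0.007,0,0,0,0],[10,0.105,0.014,0,0,0,0],[10,0.145,0.019,0,0,0,0],[10,0.145,0.019,0,0,0,0],[10,0.145,0.019,0.03,0,0,0],[10,0.145,0.019,0.07,0,0,0],[10,0.145,0.019,0.095,0,0,0],[10,0.145,0.019,0.1,0,0,0]],
])

```text
time_s: 23.45
tcp_pos: [0.4865, -0.3587, 0.0353]
ee_rot: [-0.001, -0.599, 0.801, 0.002]
wrist_force: [0.3, 0.3, 1.1]
finger_gap: 0.0144
finger_force: 30.1
```

Converted, 6 mm is 0.006, 3 mm is 0.003.

play_rows([
  [[10,0,0,0.003,0,0,0],[10,0,0,0.006,0,0,0],[10,0,0,0.006,0,0,0],[10,0,0,0.006,0,0,0]],
])

```text
time_s: 23.95
tcp_pos: [0.4877, -0.3601, 0.0317]
ee_rot: [0.0, -0.599, 0.801, -0.0]
wrist_force: [0.4, -0.7, -0.1]
finger_gap: 0.0144
finger_force: 30.1
```

Converted, 3 mm is 0.003, 2.6 mm is 0.0026.

play_rows([
  [[10,0,0,0.001,0,0,0],[10,0,0,0.002,0,0,0],[10,0,0,0.0026,0,0,0],[10,0,0,0.003,0,0,0],[10,0,0,0.003,0,0,0]],
])

```text
time_s: 24.58
tcp_pos: [0.4874, -0.3599, 0.0287]
ee_rot: [-0.0, -0.599, 0.801, -0.0]
wrist_force: [-2.2, 1.3, 4.8]
finger_gap: 0.0144
finger_force: 30.8
```

Converted, -110 mm is -0.11, -75 mm is -0.075.

play_rows([
  [[20,0,0,0,0,0,0],[27,0,0,0,0,0,0],[27,0,0,0,0,0,0],[27,0,0,-0.01,0,0,0],[27,0,0,-0.05,0,0,0],[45,0,0,-0.11,0,0,0],[45,-0.025,0.006,-0.11,0,0,0],[45,-0.075,0.018,-0.11,0,0,0]],
])

```text
time_s: 25.58
tcp_pos: [0.4918, -0.2832, 0.1395]
ee_rot: [0.001, -0.598, 0.802, -0.001]
wrist_force: [0.5, 1.6, -1.0]
finger_gap: 0.045
finger_force: 0.0
```

Converted, -380 mm is -0.38, -350 mm is -0.35.

play_rows([
  [[45,-0.055,0.013,0,0,0,0],[45,-0.115,0.027,0,0,0,0],[45,-0.175,0.042,0,0,0,0],[45,-0.235,0.056,0,0,0,0],[45,-0.295,0.07,0,0,0,0],[45,-0.35,0.084,0,0,0,0],[45,-0.38,0.091,0,0,0,0],[45,-0.38,0.091,0,0,0,0]],
])

```text
time_s: 26.58
tcp_pos: [0.5119, 0.1094, 0.1387]
ee_rot: [0.001, -0.6, 0.8, -0.0]
wrist_force: [-0.0, 0.1, 0.1]
finger_gap: 0.0447
finger_force: 0.0
```

```bash
python3 - <<'E'
from h import *
from workcell import ctrl
s=ctrl.read_state();m=ctrl.camera_model("wrist");im=ctrl.snapshot("wrist");cv2.imwrite("pics/w3.png",im)
print(s["tcp_pos"],project(m,[[.512,.107,.037]]),shift(s,[.5118,.107,.03]))
hsv=cv2.cvtColor(im,cv2.COLOR_BGR2HSV); u,v=project(m,[[.512,.107,.037]])[0].astype(int)
w=((hsv[...,1]<60)&(hsv[...,2]>95)).astype(np.uint8)[v-35:v+35,u-35:u+35]
c=max(cv2.findContours(w,0,2)[0],key=cv2.contourArea)[:,0]+[u-35,v-35]
print(cv2.minEnclosingCircle((cast(m,c,.037)*1000).astype(np.float32)))
E
```

```text
[0.51188541 0.10939921 0.13874734] [[319.16449166 243.18556526]] [  2.40950077  -0.4981515  108.74600629]
((511.9142761230469, 107.2158203125), 9.564571380615234)
```

Converted, 108 mm is 0.108, 100 mm is 0.1.

play_rows([
  [[45,0.002,0,0.04,0,0,0],[45,0.002,0,0.08,0,0,0],[45,0.002,0,0.1,0,0,0],[45,0.002,0,0.108,0,0,0],[45,0.002,0,0.108,0,0,0],[30,0.002,0,0.108,0,0,0],[17,0.002,0,0.108,0,0,0],[17,0.002,0,0.108,0,0,0]],
])

```text
time_s: 27.62
tcp_pos: [0.5119, 0.1056, 0.0313]
ee_rot: [0.001, -0.599, 0.801, -0.0]
wrist_force: [-1.3, -0.9, 6.2]
finger_gap: 0.021
finger_force: 29.5
```

play_rows([
  [[17,0,0,0,0,0,0],[17,0,0,0,0,0,0],[17,0,0,0,0,0,0],[17,0,0,0,0,0,0]],
])

```text
time_s: 28.12
tcp_pos: [0.512, 0.1057, 0.0313]
ee_rot: [0.001, -0.599, 0.801, -0.0]
wrist_force: [-0.8, -0.0, 7.1]
finger_gap: 0.0208
finger_force: 29.5
```

```bash
python3 - <<'E'
from h import *
from workcell import ctrl
s=ctrl.read_state(); print(s["tcp_pos"],shift(s,[.411,-.3475,s["tcp_pos"][2]]))
E
```

```text
[0.51195125 0.10565825 0.03128042] [ 4.63218670e+02 -3.11744087e+01 -4.16832335e-01]
```

Converted, 300 mm is 0.3, 240 mm is 0.24.

play_rows([
  [[17,0,0,-0.03,0,0,0],[17,0,0,-0.08,0,0,0],[17,0.015,-0.001,-0.11,0,0,0],[17,0.065,-0.004,-0.11,0,0,0],[17,0.12,-0.008,-0.11,0,0,0],[17,0.18,-0.012,-0.11,0,0,0],[17,0.24,-0.016,-0.11,0,0,0],[17,0.3,-0.02,-0.11,0,0,0]],
])

```text
time_s: 29.12
tcp_pos: [0.4447, -0.1895, 0.1403]
ee_rot: [0.0, -0.599, 0.801, -0.0]
wrist_force: [1.1, -0.2, -0.5]
finger_gap: 0.0208
finger_force: 29.5
```

Converted, 163 mm is 0.163, 150 mm is 0.15.

play_rows([
  [[17,0.058,-0.004,0,0,0,0],[17,0.11,-0.007,0,0,0,0],[17,0.15,-0.01,0,0,0,0],[17,0.163,-0.011,0,0,0,0],[17,0.163,-0.011,0.02,0,0,0],[17,0.163,-0.011,0.065,0,0,0],[17,0.163,-0.011,0.095,0,0,0],[17,0.163,-0.011,0.1,0,0,0]],
])

```text
time_s: 30.12
tcp_pos: [0.4086, -0.3461, 0.0383]
ee_rot: [-0.001, -0.599, 0.801, 0.002]
wrist_force: [-0.1, -0.4, 0.1]
finger_gap: 0.0213
finger_force: 29.5
```

Converted, 6 mm is 0.006, 3 mm is 0.003.

play_rows([
  [[17,0,0,0.003,0,0,0],[17,0,0,0.006,0,0,0],[17,0,0,0.006,0,0,0],[17,0,0,0.006,0,0,0]],
])

```text
time_s: 30.62
tcp_pos: [0.4101, -0.3476, 0.0347]
ee_rot: [0.0, -0.599, 0.801, -0.001]
wrist_force: [0.1, 0.6, 0.1]
finger_gap: 0.0208
finger_force: 29.5
```

Converted, 3.5 mm is 0.0035, 3 mm is 0.003.

play_rows([
  [[17,0,0,0.001,0,0,0],[17,0,0,0.002,0,0,0],[17,0,0,0.003,0,0,0],[17,0,0,0.0035,0,0,0],[17,0,0,0.0035,0,0,0]],
])

```text
time_s: 31.25
tcp_pos: [0.4098, -0.3475, 0.0313]
ee_rot: [-0.0, -0.599, 0.801, -0.0]
wrist_force: [-1.8, 1.3, 6.3]
finger_gap: 0.021
finger_force: 29.9
```

Converted, -170 mm is -0.17, -150 mm is -0.15.

play_rows([
  [[27,0,0,0,0,0,0],[33,0,0,0,0,0,0],[33,0,0,0,0,0,0],[33,0,0,-0.01,0,0,0],[33,0,0,-0.05,0,0,0],[33,0,0,-0.11,0,0,0],[33,-0.06,0,-0.15,0,0,0],[33,-0.11,0,-0.17,0,0,0]],
])

```text
time_s: 32.25
tcp_pos: [0.4413, -0.2421, 0.203]
ee_rot: [0.001, -0.598, 0.802, -0.001]
wrist_force: [1.1, 0.4, -0.9]
finger_gap: 0.0331
finger_force: 0.0
```

Converted, -50 mm is -0.05, 30 mm is 0.03.

play_rows([
  [[33,-0.05,0.03,0,0,0,0],[33,-0.05,0.03,0,0,0,0],[33,-0.05,0.03,0,0,0,0],[33,-0.05,0.03,0,0,0,0]],
])

```text
time_s: 32.75
tcp_pos: [0.4261, -0.187, 0.2003]
ee_rot: [-0.0, -0.598, 0.801, -0.0]
wrist_force: [-0.2, 0.7, -0.5]
finger_gap: 0.033
finger_force: 0.0
```

```bash
python3 - <<'E'
from workcell import ctrl
import cv2,numpy as np
t=ctrl.snapshot("top");s=ctrl.snapshot("scene")
r=lambda i,w,h:cv2.resize(i,(w,h),interpolation=cv2.INTER_CUBIC)
a=np.hstack([r(t[185:335,95:225],390,450),r(t[205:370,430:560],355,450)]);cv2.imwrite("pics/top1.png",a);cv2.imwrite("pics/scene1.png",s)
E
```

```text
(no output)
```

View pics/top1.png

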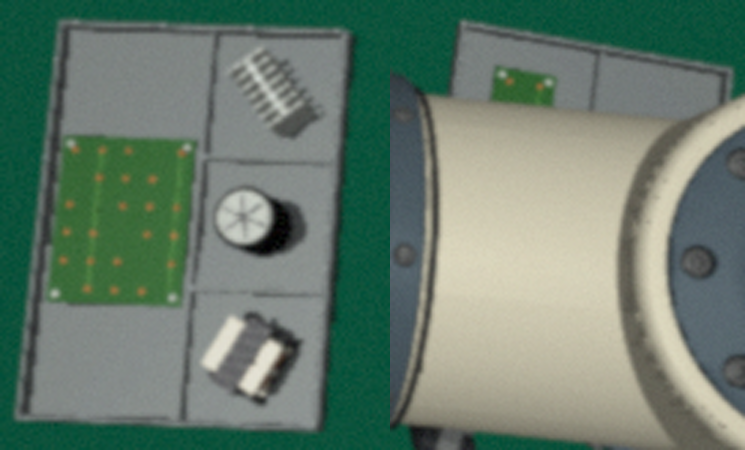

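View pics/scene1.png

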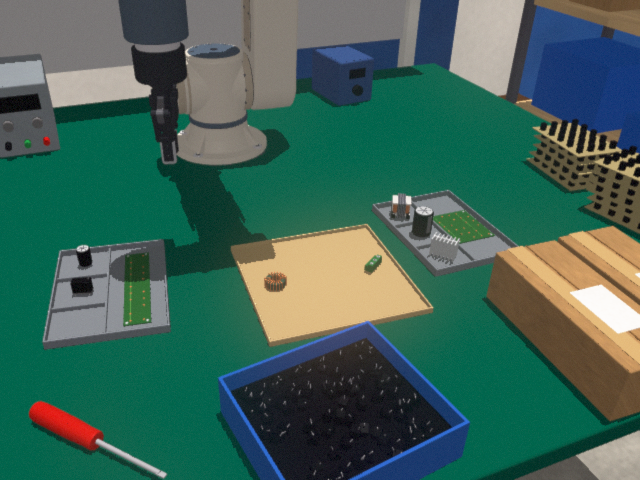

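The pictures show all five parts upright in compartments of their own. In the scene view the small capacitor is at (84, 256) and the relay at (82, 285). The choke (275, 281) and terminal block (373, 263) are still in the stock, and the arm is clear of everything.

```bash
python3 -c "from workcell import ctrl; print(ctrl.sign_off())"
```

```text
the job is handed in; nothing more can be done
None
```

Both kits are made up and handed in at about 33 s of the 109 s allowed: the transformer, large capacitor and heat sink are in the square-board tray, the relay and small capacitor are in the narrow-board tray, all upright in their own compartments, and the terminal block and ring choke are still in the stock; the sign-off gave no verdict.

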